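Sweep glass offcuts off the light box into the scrap tub

TASK

Clear the light box: with the closed fingertips, sweep the three flat, straight-edged glass offcuts along the top and over the end of the light box, into the plain undivided white tub that stands against it, without picking any of them up. Leave the round glass jewel and the little bottle standing on the light box, and leave everything else on the table where it is.

Things in the scene. Friction and masses are not known exactly. Their poses are not given: they have to be found in the camera images.
- light_box: fixed light box with a flat white top ruled in a faint grid, 320 mm along its x, 300 mm along its y, 50 mm high, no raised edge; origin under its centre at table height, so its top is at z = 50 mm. Two white tubs of one size stand 1 mm off its two ends in y (+y and -y); which tub is at which end changes
- scrap_tub: the plain white scrap tub, fixed, one single open compartment, empty at the start: outside 280 mm along its x, 140 mm along its y, 40 mm high (so its rim is 10 mm below the light box top), walls and floor 4 mm; origin under its centre at table height, axes parallel to the light box's, its centre 221 mm from the light box's centre along +y or -y of the light box
- stock_tub: the other white tub, fixed, of the same outside size (280 x 140 x 40 mm), divided into six compartments full of glass stock, at the opposite end of the light box; origin under its centre. Nothing is to go into it
- offcut_tri: triangular glass offcut, base 44 mm, height 34 mm, 6 mm thick bottle-green sheet glass with straight edges, lying flat on the light box; origin at its centroid on its underside, no point farther than 25 mm from it; about 12 g
- offcut_strip: rectangular glass strip, 48 x 20 mm, 6 mm thick bottle-green sheet glass with straight edges, lying flat on the light box; origin at the centre of its underside, corners 26 mm from it, long side along its x; about 14 g
- offcut_trap: four-sided tapering glass offcut, parallel sides 44 and 26 mm, 28 mm apart, 6 mm thick bottle-green sheet glass with straight edges, lying flat on the light box; origin at its centroid on its underside, no point farther than 26 mm from it; about 15 g. The three offcuts start in three lanes about 95 mm apart along the light box's x (one at the middle, one to each side), anywhere within 80 mm of the middle in its y
- jewel: round domed glass jewel of the same green glass, 24 mm across, 10 mm high, between two lanes of offcuts (about 48 mm off the light box's middle in its x); stays where it is; origin under its centre
- flux: little white bottle with black cap, 28 mm across, 40 mm high, standing on the light box between the other two lanes; stays standing where it is; origin under its centre
- tape: roll of clear tape lying flat, 80 mm across, 22 mm high, on the table in front of the left tub, towards the robot; not to be moved; origin under its centre
- glue: glue stick standing up, 27 mm across, 95 mm high, on the table in front of the right tub, towards the robot; not to be moved; origin under its centre
- brush: brush lying on the table beyond the right tub, 170 mm long; not to be moved; origin under its middle
- cutter: hand glass cutter with a wooden handle lying on the table beyond the left tub, 160 mm long; not to be moved; origin under its middle

How it is judged:
By the outcome, as a careful person would: the job done as asked, in the order asked, and still so for the second after the job is handed in, with the robot touching nothing.
It also fails if it takes over 72 s, if anything falls off the work surface, if the arm or the gripper's body presses on something with over 40 N, if the wrist force passes 120 N, or if a joint passes its speed limit or range.

ROBOT

A 7-joint arm with a two-finger parallel gripper is mounted at the origin on the work surface. World frame = base frame: x ahead of the robot, y to its left, z up, the work surface at z = 0. Lengths are in mm, angles in rad, forces in N, time in s.
With the tool pointing down it reaches from about 425 to 1025 mm from the base axis. Payload 9.4 kg.
Tool frame: the origin (TCP) lies midway between the tips of the shut fingers; the grasp point (between the pads) lies 19 mm behind it (arm.hold_point_z is the distance from the TCP to the grasp point, in mm); z points along the fingers, y is the line along which they close (so a half turn about z gives the same grasp; the last joint's range is limited). The gripper opens to 93 mm and grips with 3 to 60 N. Pads are 15 mm wide; open, the fingers measure 128 mm over their backs; the gripper's body (75 mm by 188 mm) begins 65 mm behind the grasp point.
Start: joints at [-1.241, 0.599, -0.003, 1.599, 0.002, 0.943, -0.08], TCP at [286.867, 665.831, 218.618] pointing down, gripper open.
Joint ranges: [-2.57, 2.57], [-0.35, 1.97], [-1.29, 1.29], [0.11, 2.56], [-1.05, 4.19], [0.11, 1.86], [-2.63, 2.63]. Speed limits (rad/s): [2.22, 2.22, 3.01, 3.01, 3.14, 3.14, 3.14].

INTERFACE

Orientations are given as a unit quaternion [w, x, y, z].
In Python, from workcell import arm gives the robot as it stands. The module is installed in compiled form; this text tells all that it offers.
- The arm moves only by the tool move_arm, never from a script. Its argument "series" is a list of rows, each a list of 6 numbers: the shift along the tool's x, y, z in units of 10 cm (1.0 is 10 cm), then the turn, a rotation vector about the tool's x, y, z in units of pi rad (1.0 is pi rad). In form: [[tx, ty, tz, rx, ry, rz], ...]. A call has 1 to 20 rows; each row is the pose to reach, as a shift and turn from the pose commanded when the call began, along the tool's axes at that moment, turning the shorter way round; what a row does not reach only later rows make up. A row lasts 1/8 s, in which the tool goes at most 62.5 mm and 10.7 degrees, less where a joint would pass 70% of its speed; a pose out of reach is approached as far as the arm can. A call with a number of a shift or a turn outside -1 to 1 is refused whole. A call with a gripper value outside its range is refused whole. "claw" is the opening, from -1 (shut) to 1 (fully open), so that 0 is half open, set as the call begins (left out, the last holds). The fingers move at their own pace and stop on an object; "grip_force" is the grip in N (left out, the last holds). Time passes only in rows, so rows that repeat a pose let the fingers close. It gives the time, the measured TCP pose, the force, the opening and the grip force at its end, in the units of the state.
- arm.observe(): the state, without advancing time (a new reading comes with each control period).
- arm.read_camera(name): name is "side" or "top" or "wrist"; returns a dict with "color" (480x640x3 uint8, red, green, blue), "depth" (480x640 float32, mm along the optical axis (not along the pixel's ray), 0 where there is no reading), "K" (3x3 intrinsics, pixels), "rvec" (rotation vector, rad) and "tvec" (3), from world to camera coordinates, as OpenCV has them. Camera axes: x right, y down, z forward; pixel columns grow to the right and rows downward; lengths in mm; the calibration is good to about 2 mm. A picture is of the moment at which its call begins.
- arm.job_done(): hands the job in; it is judged then, once.
Trained networks look in a picture, given as the dict that the camera call returned (one of the last four; its "shot" number tells which), for a name from the list of things; names that differ only in an ending like _2 or _b are one class to them, and where a whole thing is asked for, a point or a joint stands for the part that bears it (a point fixed in the world has none). Each returns a list of dicts, best first, with "p" (0 to 1); they miss things now and then, are a little off and sometimes report something else, mostly with a low value. They report only what shows in the picture. A call takes as long as a camera call.
- arm.look_for(target, picture): "rect" ([left, top, width, height] in pixels, round what is visible of it).
- arm.outline_of(target, picture): "region" (480x640 bool, what is visible of it) and "rect" ([left, top, width, height] in pixels, round what is visible of it).
- arm.pinpoint(target, picture): "position" ([row, column] in pixels: a listed point, or the origin of a listed thing).
The state is a dict: "t": time; "joint_pos": joint angles; "dq": joint speeds; "joint_torque": joint torques, N m; "tool_pos": TCP position; "ee_rot": TCP orientation; "force": force on the tool from outside, world axes, zero at the start; "moment": the same for the moment, N m; "opening": finger opening in mm; "grasp_force": force on a finger pad.
Only numpy, scipy, OpenCV 4.12 (cv2) and the standard library are available. Lean on these libraries where they do the work, as an engineer would, in place of code of your own. Each camera call takes 0.05 s, during which the arm holds its last target. There are 200 camera calls.

## Working session

There is one attempt and no reset: what is moved stays moved. The work goes in short steps, Python scripts to look and compute and a tool call to move; the robot and the scene stay as the last step left them, time stands still between calls to the robot, and variables do not carry over. Pictures are saved under pics/ and viewed, at most 13 in all, crops included, and the job is handed in when it is done.

Besides the shell and the picture viewer there is one more tool, called in YAML: its name, and indented under it one key for each argument. move_arm: Moves the arm, as the interface text tells. Shifts and turns lie within -1 to 1; 1 stands for 10 cm of shift or pi rad of turn. Its arguments: {"type":"object","properties":{"series":{"type":"array"},"claw":{"type":"number"},"grip_force":{"type":"number"}},"required":["series"]}

```bash
mkdir -p pics; cat > h.py <<'E'
import numpy as np, cv2
from workcell import arm
def cam(n):
    c=arm.read_camera(n); c['R']=cv2.Rodrigues(np.array(c['rvec'],float))[0]; return c
def ray(c,u,v,z):
    d=c['R'].T@np.linalg.inv(c['K'])@np.array([u,v,1.]); o=-c['R'].T@np.array(c['tvec']).ravel()
    return o+d*(z-o[2])/d[2]
def save(c,f): cv2.imwrite('pics/'+f,c['color'][:,:,::-1])
E
python3 - <<'E'
from h import *
s=arm.observe(); print({k:np.round(s[k],3) for k in('t','tool_pos','ee_rot','opening','force')})
c=cam('top'); save(c,'top1.png')
zs=dict(light_box=0,scrap_tub=0,stock_tub=0,offcut_tri=50,offcut_strip=50,offcut_trap=50,jewel=50,flux=50,tape=0,glue=0)
for n,z in zs.items():
    for r in arm.pinpoint(n,c)[:2]:
        p=r['position']; print(n,round(r['p'],2),np.round(p),np.round(ray(c,p[1],p[0],z)))
E
```

```text
{'t': np.float64(0.0), 'tool_pos': array([286.672, 665.379, 217.743]), 'ee_rot': array([-0.   ,  0.202,  0.979, -0.001]), 'opening': np.float64(92.97), 'force': array([ 0.183,  0.372, -0.174])}
light_box 0.71 [181. 320.] [625. -28.   0.]
light_box 0.62 [206. 293.] [560.  40.   0.]
scrap_tub 0.72 [197. 376.] [ 584. -169.    0.]
stock_tub 0.72 [213. 205.] [539. 263.   0.]
stock_tub 0.45 [220. 491.] [ 526. -461.    0.]
offcut_strip 0.46 [159. 293.] [667.  40.  50.]
offcut_trap 0.59 [237. 302.] [473.  16.  50.]
jewel 0.61 [221. 280.] [512.  69.  50.]
jewel 0.23 [199. 136.] [565. 423.  50.]
flux 0.63 [177. 317.] [624. -20.  50.]
tape 0.6 [303. 210.] [313. 242.   0.]
glue 0.67 [304. 408.] [ 314. -248.    0.]
glue 0.29 [219. 491.] [ 530. -460.    0.]
```

```bash
python3 -c "
import cv2
i=cv2.imread('pics/top1.png')[100:340,150:470];cv2.imwrite('pics/top1c.png',cv2.resize(i,(800,600),interpolation=cv2.INTER_CUBIC))"
```

```text
(no output)
```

View pics/top1c.png

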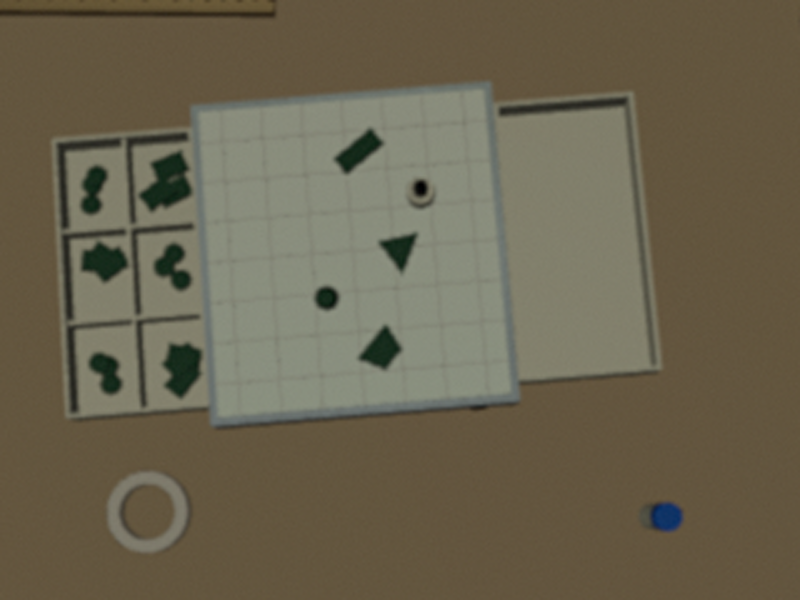

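The scrap tub is on the right (-y) and the stock tub on the left. The strip is in the far lane (crop 358,150), the triangle in the middle (400,250) and the trapezoid near (382,348). The bottle is at (420,190) and the jewel at (326,298). Next I'll measure these.

```bash
cat >> h.py <<'E'
def greens(c,zt=56,amin=20):
    a=c['color'].astype(int); m=((a[...,1]-a[...,0]>8)&(a.sum(2)<190)).astype(np.uint8)
    n,l,st,ce=cv2.connectedComponentsWithStats(m); out=[]
    for i in range(1,n):
        if st[i,4]<amin: continue
        k=cv2.findContours((l==i).astype(np.uint8),cv2.RETR_EXTERNAL,cv2.CHAIN_APPROX_NONE)[0][0][:,0]
        out.append((ray(c,*ce[i],zt)[:2],st[i,4],np.array([ray(c,*p,zt)[:2] for p in k]),ce[i]))
    return out
E
python3 - <<'E'
from h import *
c=cam('top')
P=np.array([ray(c,150+x/2.5,100+y/2.5,50)[:2] for x,y in[(192,105),(490,83),(518,403),(212,425)]])
print('corners',P.round(),'centre',P.mean(0).round(1))
bx=(P[0]+P[1]-P[2]-P[3]); th=np.arctan2(bx[1],bx[0]); print('yaw',np.degrees(th))
ex=np.array([np.cos(th),np.sin(th)]);ey=np.array([-ex[1],ex[0]]);o=P.mean(0)
for g in greens(c):
    d=g[2]-o; e=np.c_[d@ex,d@ey]
    print(g[3].round(),g[1],'world',g[0].round(),'box',((g[0]-o)@ex).round(),((g[0]-o)@ey).round(),'ext',e.min(0).round(),e.max(0).round())
E
```

```text
corners [[ 710.  205.]
 [ 734.  -91.]
 [ 416. -119.]
 [ 392.  176.]] centre [563.   42.9]
yaw 5.038368522176268
[175.  63.] 62 world [911. 341.] box 373.0 266.0 ext [342. 261.] [419. 272.]
[231.  61.] 42 world [918. 198.] box 367.0 124.0 ext [331. 119.] [402. 129.]
[149.  69.] 93 world [896. 404.] box 364.0 331.0 ext [326. 322.] [411. 340.]
[218.  61.] 30 world [917. 231.] box 369.0 157.0 ext [343. 154.] [399. 159.]
[193.  66.] 35 world [904. 295.] box 362.0 221.0 ext [333. 216.] [394. 225.]
[139.  64.] 26 world [909. 431.] box 378.0 357.0 ext [360. 348.] [395. 359.]
[503.  95.] 2230 world [ 833. -481.] box 223.0 -545.0 ext [ 145. -624.] [ 300. -465.]
[366.  86.] 262 world [ 853. -142.] box 273.0 -209.0 ext [ 252. -244.] [ 307. -185.]
[293. 160.] 127 world [664.  39.] box 100.0 -13.0 ext [ 83. -33.] [119.   8.]
[217. 172.] 254 world [631. 226.] box 84.0 177.0 ext [ 59. 157.] [112. 204.]
[187. 175.] 102 world [623. 300.] box 82.0 251.0 ext [ 61. 239.] [103. 261.]
[309. 199.] 96 world [565.  -1.] box -2.0 -44.0 ext [-20. -59.] [ 11. -27.]
[191. 204.] 159 world [552. 286.] box 10.0 244.0 ext [ -7. 224.] [ 28. 264.]
[219. 206.] 116 world [547. 219.] box -1.0 177.0 ext [-21. 162.] [ 20. 193.]
[280. 219.] 42 world [517.  69.] box -44.0 30.0 ext [-52.  22.] [-36.  38.]
[302. 239.] 142 world [467.  14.] box -98.0 -20.0 ext [-114.  -36.] [-78.   1.]
[222. 247.] 201 world [448. 207.] box -100.0 173.0 ext [-128.  157.] [-78. 189.]
[192. 248.] 108 world [443. 280.] box -98.0 247.0 ext [-118.  235.] [-82. 261.]
[416. 306.] 94 world [ 309. -257.] box -279.0 -277.0 ext [-291. -289.] [-269. -265.]
```

move_arm:
  series:
    - [0, 0, 0, 0, 0, 0.06]
    - [0, 0, 0, 0, 0, 0.12]
    - [0, 0, 0, 0, 0, 0.18]
    - [0, 0, 0, 0, 0, 0.24]
    - [0, 0, 0, 0, 0, 0.3]
    - [0, 0, 0, 0, 0, 0.35]
  claw: -1

```text
t: 1.35
tool_pos: [286.7, 665.9, 218.7]
ee_rot: [-0.0, 0.686, 0.728, 0.0]
force: [-0.7, -0.1, 0.5]
opening: 37.5
grasp_force: 0.0
```

move_arm:
  series:
    - [-0.5, 0.18, 0, 0, 0, -0.009]
    - [-1, 0.37, 0, 0, 0, -0.009]

```text
t: 1.6
tool_pos: [330.2, 567.6, 218.3]
ee_rot: [0.0, 0.673, 0.74, 0.0]
force: [0.6, -0.9, -0.9]
opening: 17.7
grasp_force: 0.0
```

move_arm:
  series:
    - [-0.5, 0.18, 0, 0, 0, 0]
    - [-1, 0.37, 0, 0, 0, 0]

```text
t: 1.85
tool_pos: [376.9, 470.9, 218.8]
ee_rot: [-0.0, 0.673, 0.739, 0.0]
force: [0.6, -0.4, 0.9]
opening: 1.2
grasp_force: 0.0
```

move_arm:
  series:
    - [-0.5, 0.18, 0, 0, 0, 0]
    - [-1, 0.37, 0, 0, 0, 0]

```text
t: 2.1
tool_pos: [423.0, 374.7, 218.9]
ee_rot: [-0.0, 0.673, 0.739, 0.0]
force: [1.1, 0.9, 0.4]
opening: 0.5
grasp_force: 0.0
```

move_arm:
  series:
    - [-0.5, 0.18, 0, 0, 0, 0]
    - [-1, 0.37, 0, 0, 0, 0]

```text
t: 2.35
tool_pos: [469.2, 278.6, 218.9]
ee_rot: [0.0, 0.673, 0.739, 0.0]
force: [0.8, 0.3, 0.8]
opening: 0.6
grasp_force: 0.0
```

move_arm:
  series:
    - [-0.5, 0.18, 0, 0, 0, 0]
    - [-1, 0.37, 0, 0, 0, 0]
    - [-1, 0.37, 0, 0, 0, 0]

```text
t: 2.72
tool_pos: [516.5, 179.4, 219.2]
ee_rot: [0.001, 0.676, 0.737, 0.0]
force: [-0.4, 0.9, 0.3]
opening: 0.2
grasp_force: 0.0
```

```bash
python3 - <<'E'
from h import *
c=cam('wrist'); save(c,'w1.png'); print('cam pos',(-c['R'].T@np.array(c['tvec']).ravel()).round(),c['R'].round(2).tolist())
o=np.array([563,42.9]);th=np.radians(5.04);ex=np.array([np.cos(th),np.sin(th)]);ey=np.array([-ex[1],ex[0]])
for g in greens(c,56,300):
    d=g[2]-o; e=np.c_[d@ex,d@ey]
    print(g[3].round(),g[1],'box',((g[0]-o)@ex).round(),((g[0]-o)@ey).round(),'ext',e.min(0).round(),e.max(0).round())
E
```

```text
cam pos [509. 265. 385.] [[1.0, 0.09, 0.0], [0.08, -0.95, 0.3], [0.03, -0.3, -0.95]]
[385.  81.] 1885 box 12.0 251.0 ext [ -7. 227.] [ 30. 271.]
[477.  71.] 1335 box 78.0 257.0 ext [ 55. 244.] [ 99. 269.]
[251.  76.] 1203 box -87.0 254.0 ext [-106.  243.] [-71. 268.]
[468. 163.] 2379 box 79.0 191.0 ext [ 54. 169.] [107. 215.]
[378. 160.] 772 box 8.0 194.0 ext [ -6. 181.] [ 23. 206.]
[253. 169.] 1778 box -89.0 187.0 ext [-115.  169.] [-68. 204.]
[353. 174.] 408 box -11.0 182.0 ext [-20. 173.] [ -2. 191.]
```

View pics/w1.png

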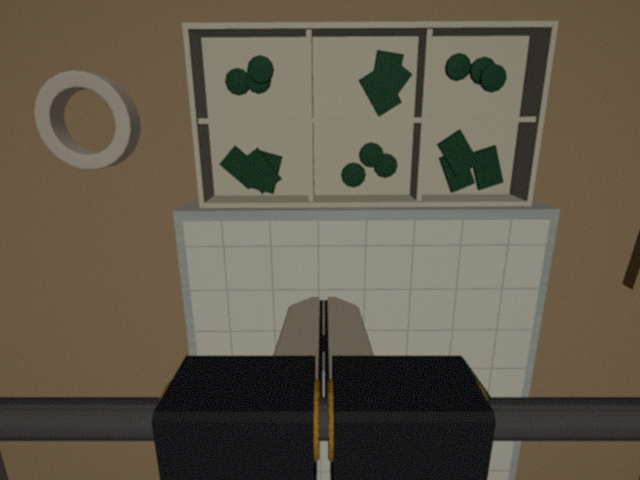

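The wrist camera looks back towards +y, so it shows the stock tub and the light box edge but no offcuts. I'll move further to -y to see them.

move_arm:
  series:
    - [-0.5, 0.1, 0, 0, 0, 0]
    - [-1, 0.1, 0, 0, 0, 0]

```text
t: 3.02
tool_pos: [534.3, 86.4, 218.6]
ee_rot: [-0.0, 0.672, 0.74, 0.0]
force: [1.0, -0.8, -0.1]
opening: 0.4
grasp_force: 0.0
```

move_arm:
  series:
    - [-0.5, 0.1, 0, 0, 0, 0]
    - [-1, 0.1, 0, 0, 0, 0]

```text
t: 3.28
tool_pos: [553.8, -12.8, 218.7]
ee_rot: [0.0, 0.672, 0.74, 0.0]
force: [0.0, -0.4, -0.1]
opening: 0.7
grasp_force: 0.0
```

move_arm:
  series:
    - [-0.5, 0.1, 0, 0, 0, 0]
    - [-0.8, 0.1, 0, 0, 0, 0]
    - [-0.8, 0.1, 0, 0, 0, 0]
    - [-0.8, 0.1, 0, 0, 0, 0]

```text
t: 3.78
tool_pos: [570.5, -90.0, 218.5]
ee_rot: [-0.0, 0.673, 0.74, 0.0]
force: [0.8, 0.0, -0.2]
opening: 0.4
grasp_force: 0.0
```

```bash
python3 - <<'E'
from h import *
c=cam('wrist'); save(c,'w2.png'); print(arm.observe()['tool_pos'])
o=np.array([563,42.9]);th=np.radians(5.04);ex=np.array([np.cos(th),np.sin(th)]);ey=np.array([-ex[1],ex[0]])
for g in greens(c,56,300):
    d=g[2]-o; e=np.c_[d@ex,d@ey]
    print(g[3].round(),g[1],'box',((g[0]-o)@ex).round(),((g[0]-o)@ey).round(),'ext',e.min(0).round(),e.max(0).round())
for n in('jewel','flux','offcut_trap'):
  for r in arm.pinpoint(n,c)[:1]:
    p=r['position'];d=ray(c,p[1],p[0],50)[:2]-o;print(n,r['p'],np.round(p),d@ex,d@ey)
E
```

```text
[570.51073945 -89.79750994 218.50520555]
[270.   6.] 338 box -43.0 27.0 ext [-54.  19.] [-32.  30.]
[466.  65.] 1900 box 99.0 -11.0 ext [ 78. -35.] [120.  13.]
[197.  75.] 1886 box -98.0 -19.0 ext [-117.  -38.] [-74.   4.]
[327. 111.] 1263 box -2.0 -43.0 ext [-25. -62.] [ 12. -25.]
[622. 301.] 2025 box 253.0 -197.0 ext [ 230. -239.] [ 278. -168.]
[ 10. 383.] 523 box -292.0 -283.0 ext [-305. -298.] [-279. -268.]
flux 0.94 [143. 395.] 50.91906759676538 -66.4795760001491
offcut_trap 0.93 [ 78. 199.] -98.2435262784552 -20.15441861540375
```

View pics/w2.png

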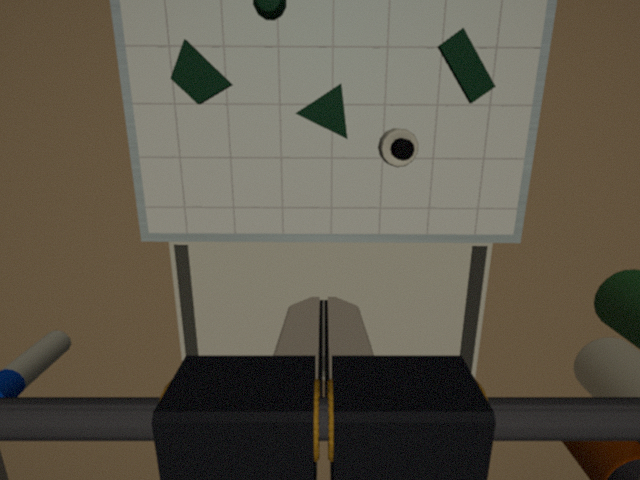

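The view shows the trapezoid at (199,75), the triangle at (327,111), the strip at (466,65), the bottle at (399,147) and the jewel at (270,5). The scrap tub is empty beyond the edge at row 240. I'll start with the strip lane.

move_arm:
  series:
    - [0.4, 0.5, 0.3, 0, 0, 0]
    - [0.8, 1, 0.6, 0, 0, 0]
    - [0.8, 1, 0.9, 0, 0, 0]
    - [0.8, 1, 0.9, 0, 0, 0]

```text
t: 4.47
tool_pos: [661.2, -1.0, 125.9]
ee_rot: [-0.002, 0.672, 0.74, -0.002]
force: [-0.6, -0.1, 0.4]
opening: 0.5
grasp_force: 0.0
```

move_arm:
  series:
    - [0.45, 0.03, 0, 0, 0, 0]
    - [0.85, 0.03, 0, 0, 0, 0]
    - [0.85, 0.03, 0.3, 0, 0, 0]
    - [0.85, 0.03, 0.55, 0, 0, 0]
    - [0.85, 0.03, 0.7, 0, 0, 0]
    - [0.85, 0.03, 0.75, 0, 0, 0]
    - [0.85, 0.03, 0.75, 0, 0, 0]

```text
t: 5.35
tool_pos: [658.0, 81.2, 54.3]
ee_rot: [0.0, 0.674, 0.739, 0.0]
force: [0.4, -0.3, 0.4]
opening: 0.5
grasp_force: 0.0
```

```bash
cat >> h.py <<'E'
o=np.array([563,42.9]);th=np.radians(5.04);ex=np.array([np.cos(th),np.sin(th)]);ey=np.array([-ex[1],ex[0]])
def box(p): d=np.array(p[:2])-o; return np.round([d@ex,d@ey],1)
E
python3 - <<'E'
from h import *
s=arm.observe();print(box(s['tool_pos']),s['tool_pos'],s['force'])
c=cam('side');save(c,'s1.png')
E
```

```text
[98.  29.8] [657.96193825  81.19800224  54.336877  ] [ 0.40552703 -0.29052051  0.42969427]
```

View pics/s1.png

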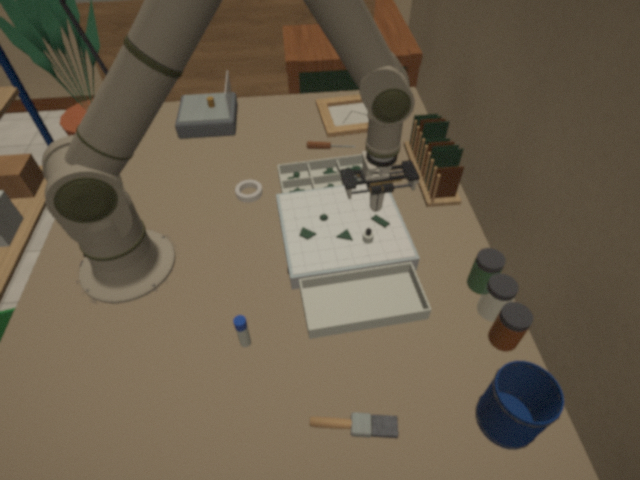

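Side view: the finger is behind the strip (380,220), with the bottle at (368,236) and the empty tub in front. I'll sweep partway, then check.

move_arm:
  series:
    - [0, 0.01, 0.018, 0, 0, 0]
    - [-0.1, 0.01, 0.018, 0, 0, 0]
    - [-0.2, 0.01, 0.018, 0, 0, 0]
    - [-0.3, 0.01, 0.018, 0, 0, 0]
    - [-0.4, 0.01, 0.018, 0, 0, 0]
    - [-0.5, 0.01, 0.018, 0, 0, 0]
    - [-0.6, 0.01, 0.018, 0, 0, 0]
    - [-0.7, 0.01, 0.018, 0, 0, 0]
    - [-0.8, 0.01, 0.018, 0, 0, 0]

```text
t: 6.52
tool_pos: [666.2, 1.4, 51.8]
ee_rot: [0.0, 0.674, 0.739, 0.0]
force: [-0.3, 1.4, -0.1]
opening: 0.6
grasp_force: 0.1
```

```bash
cat >> h.py <<'E'
def sidelook(f=None):
    c=cam('side')
    if f: cv2.imwrite('pics/'+f,cv2.resize(c['color'][140:340,250:450,::-1],(600,600),interpolation=cv2.INTER_CUBIC))
    for g in greens(c,56,12):
        b=box(g[0])
        if abs(b[0])<150 and -300<b[1]<150: print(g[3].round(),g[1],'box',b,'ext',np.array([box(p) for p in g[2]]).min(0),np.array([box(p) for p in g[2]]).max(0))
    s=arm.observe();print('tcp',box(s['tool_pos']),s['tool_pos'].round(1),s['force'].round(1),s['t'])
E
python3 - <<'E'
from h import *
sidelook('s2.png')
E
```

```text
[394. 234.] 32 box [121.5 -69.1] ext [106.8 -76.7] [137.2 -62.5]
tcp [ 99.1 -52.3] [ 6.663e+02 -5.000e-01  5.190e+01] [ 0.2 -1.5  0.2] 6.575
```

View pics/s2.png

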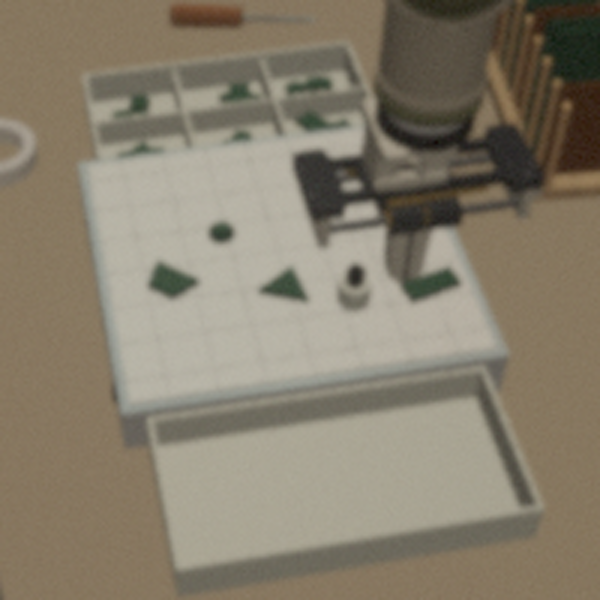

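The strip has turned crosswise and shifted right of the finger (crop 432,285). I'll back off and measure it before pushing again.

move_arm:
  series:
    - [0.1, 0, 0, 0, 0, 0]
    - [0.3, 0, -0.3, 0, 0, 0]
    - [0.3, 0, -0.3, 0, 0, 0]

```text
t: 6.95
tool_pos: [664.3, 35.5, 83.4]
ee_rot: [0.0, 0.672, 0.74, 0.002]
force: [0.7, 0.1, 0.7]
opening: 0.6
grasp_force: 0.0
```

```bash
cat >> h.py <<'E'
def outl(n,which='side',z=56,f=None):
    c=cam(which)
    for r in arm.outline_of(n,c)[:1]:
        k=max(cv2.findContours(r['region'].astype(np.uint8),cv2.RETR_EXTERNAL,cv2.CHAIN_APPROX_NONE)[0],key=len)[:,0]
        B=np.array([box(ray(c,*p,z)) for p in k],np.float32)
        m=cv2.moments(B.reshape(-1,1,2)); print(n,which,round(r['p'],2),r['rect'],'cen',np.round([m['m10']/m['m00'],m['m01']/m['m00']],1),'rect',cv2.minAreaRect(B),'ext',B.min(0),B.max(0))
        ap=cv2.approxPolyDP(B.reshape(-1,1,2),6,True)[:,0]; print('  poly',ap.round().tolist())
E
python3 - <<'E'
from h import *
for w in('side','top','wrist'): outl('offcut_strip',w)
print(arm.observe()['tool_pos'],box(arm.observe()['tool_pos']))
E
```

```text
offcut_strip side 0.44 [384.2, 227.7, 21.6, 15.8] cen [118.9 -69.3] rect ((118.44969940185547, -69.24176025390625), (50.42399978637695, 23.948001861572266), 16.260183334350586) ext [ 93.4 -85.6] [144.7 -52.9]
  poly [[139.0, -54.0], [99.0, -64.0], [98.0, -85.0], [140.0, -75.0]]
offcut_strip top 0.69 [307.8, 139.1, 13.9, 22.8] cen [118.1 -67.1] rect ((119.05926513671875, -66.87174987792969), (45.52289581298828, 18.74302101135254), 13.861043930053711) ext [ 97.3 -79.5] [141.4 -56.1]
  poly [[141.0, -62.0], [109.0, -60.0], [97.0, -74.0], [115.0, -78.0]]
offcut_strip wrist 0.73 [322.9, 342.8, 83.6, 53.5] cen [133.7 -50.5] rect ((132.753662109375, -49.80348587036133), (15.76933765411377, 6.569565773010254), 1.3639076948165894) ext [124.9 -53. ] [140.7 -46.4]
  poly [[141.0, -53.0], [139.0, -46.0], [125.0, -51.0]]
[662.91102436  31.44522208  81.1044583 ] [ 98.5 -20.2]
```

move_arm:
  series:
    - [0, 0.35, 0, 0, 0, 0]
    - [-0.1, 0.7, 0, 0, 0, 0]
    - [-0.48, 0.7, 0, 0, 0, 0]
    - [-0.48, 0.7, 0.2, 0, 0, 0]
    - [-0.48, 0.7, 0.29, 0, 0, 0]
    - [-0.48, 0.7, 0.295, 0, 0, 0]
    - [-0.48, 0.62, 0.295, 0, 0, 0]
    - [-0.48, 0.54, 0.295, 0, 0, 0]
    - [-0.48, 0.48, 0.295, 0, 0, 0]
    - [-0.48, 0.43, 0.295, 0, 0, 0]
    - [-0.48, 0.43, 0.295, 0, 0, 0]
    - [-0.48, 0.6, 0.25, 0, 0, 0]
    - [-0.48, 0.6, -0.1, 0, 0, 0]
    - [-0.1, 0.6, -0.1, 0, 0, 0]
    - [0.1, 0.2, -0.1, 0, 0, 0]
    - [0.1, 0.1, -0.1, 0, 0, 0]

```text
t: 9.25
tool_pos: [670.2, 45.0, 91.7]
ee_rot: [-0.001, 0.673, 0.74, -0.0]
force: [1.2, 0.1, 0.1]
opening: 0.7
grasp_force: 0.0
```

```bash
python3 - <<'E'
from h import *
for w in('side','top'): outl('offcut_strip',w)
print(arm.observe()['tool_pos'],box(arm.observe()['tool_pos']))
E
```

```text
offcut_strip side 0.47 [376.0, 226.7, 21.5, 13.7] cen [105.4 -67.5] rect ((105.4836654663086, -67.56481170654297), (51.21027755737305, 22.164371490478516), 12.582962989807129) ext [ 81.  -82.8] [130.7 -53.9]
  poly [[128.0, -55.0], [84.0, -61.0], [82.0, -78.0], [128.0, -73.0]]
offcut_strip top 0.69 [310.6, 144.6, 9.9, 24.1] cen [105.2 -65.6] rect ((105.96292114257812, -65.65142822265625), (47.903743743896484, 19.5048828125), 13.425798416137695) ext [ 82.4 -78.4] [129.  -53.3]
  poly [[127.0, -54.0], [86.0, -60.0], [84.0, -78.0], [126.0, -69.0]]
[673.56121076  41.93348352  92.20106271] [110.  -10.7]
```

move_arm:
  series:
    - [-0.15, -0.02, 0.2, 0, 0, 0]
    - [-0.15, -0.02, 0.39, 0, 0, 0]
    - [-0.15, -0.02, 0.398, 0, 0, 0]
    - [-0.24, -0.02, 0.398, 0, 0, 0]
    - [-0.33, -0.02, 0.398, 0, 0, 0]
    - [-0.42, -0.02, 0.398, 0, 0, 0]
    - [-0.51, -0.02, 0.398, 0, 0, 0]
    - [-0.6, -0.02, 0.398, 0, 0, 0]
    - [-0.69, -0.02, 0.398, 0, 0, 0]
    - [-0.78, -0.02, 0.398, 0, 0, 0]
    - [-0.86, -0.02, 0.398, 0, 0, 0]

```text
t: 10.82
tool_pos: [678.4, -43.6, 52.1]
ee_rot: [0.0, 0.674, 0.739, 0.0]
force: [0.2, 0.6, 0.0]
opening: 0.2
grasp_force: 0.1
```

```bash
python3 - <<'E'
from h import *
outl('offcut_strip','side'); sidelook('s3.png')
E
```

```text
offcut_strip side 0.54 [381.6, 243.6, 20.0, 11.1] cen [ 103.8 -116.5] rect ((103.76089477539062, -116.19054412841797), (51.21062088012695, 28.598751068115234), 4.8645148277282715) ext [  78.2 -131.1] [ 129.4 -102.1]
  poly [[126.0, -104.0], [82.0, -105.0], [80.0, -128.0], [126.0, -127.0]]
[395. 250.] 37 box [ 108.1 -119.7] ext [  91.8 -125.1] [ 122.6 -113. ]
tcp [107.3 -96.4] [678.3 -43.7  52.1] [ 0.8 -0.8  0.2] 10.975
```

View pics/s3.png

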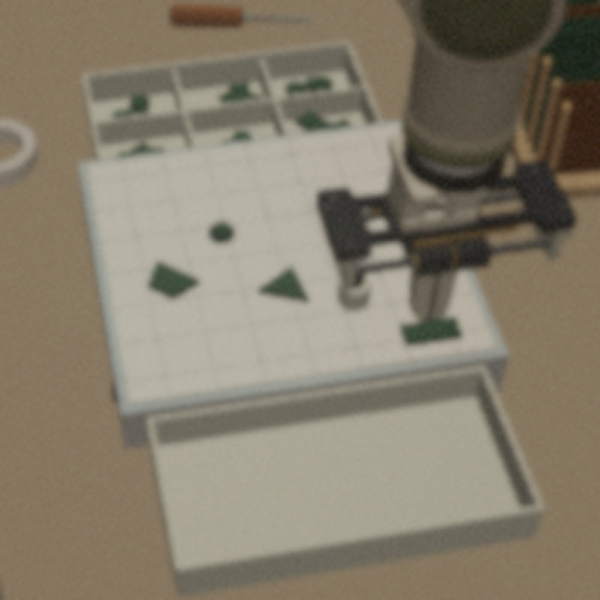

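The strip is flush on the finger and centred at x≈104. Now I'll push it over the edge.

move_arm:
  series:
    - [-0.08, -0.02, 0, 0, 0, 0]
    - [-0.17, -0.02, 0, 0, 0, 0]
    - [-0.26, -0.02, 0, 0, 0, 0]
    - [-0.35, -0.02, 0, 0, 0, 0]
    - [-0.44, -0.02, 0, 0, 0, 0]
    - [-0.53, -0.02, 0, 0, 0, 0]
    - [-0.62, -0.02, 0, 0, 0, 0]
    - [-0.7, -0.02, 0, 0, 0, 0]
    - [-0.76, -0.02, 0, 0, 0, 0]
    - [-0.76, -0.02, 0, 0, 0, 0]
    - [-0.6, -0.1, -0.6, 0, 0, 0]
    - [-0.3, -0.6, -0.7, 0, 0, 0]
    - [0, -1, -0.7, 0, 0, 0]
    - [0, -1, -0.7, 0, 0, 0]

```text
t: 12.72
tool_pos: [575.7, -49.5, 122.4]
ee_rot: [-0.001, 0.672, 0.74, -0.0]
force: [0.7, 0.5, -0.6]
opening: 0.9
grasp_force: 0.0
```

move_arm:
  series:
    - [0.5, -0.3, 0, 0, 0, 0]
    - [0.9, -0.7, 0, 0, 0, 0]
    - [1, -1, 0, 0, 0, 0]
    - [1, -1, 0, 0, 0, 0]

```text
t: 13.22
tool_pos: [468.6, 38.9, 122.1]
ee_rot: [-0.0, 0.673, 0.74, -0.0]
force: [0.3, -1.3, -0.5]
opening: 0.3
grasp_force: 0.0
```

```bash
python3 - <<'E'
from h import *
outl('offcut_strip','side',10); outl('offcut_trap','side'); sidelook('s4.png')
E
```

```text
offcut_strip side 0.62 [387.8, 271.2, 18.9, 15.8] cen [ 102.2 -172.5] rect ((102.51616668701172, -172.49545288085938), (23.650754928588867, 48.692325592041016), 89.1907958984375) ext [  78.1 -184.6] [ 126.9 -160.6]
  poly [[127.0, -170.0], [117.0, -162.0], [83.0, -162.0], [78.0, -179.0], [122.0, -185.0]]
[401. 278.] 19 box [  96.4 -206.5] ext [  87.4 -212.3] [ 103.7 -201.6]
tcp [-91.7   2.8] [471.5  37.7 122. ] [0.4 0.4 0.1] 13.475
```

View pics/s4.png

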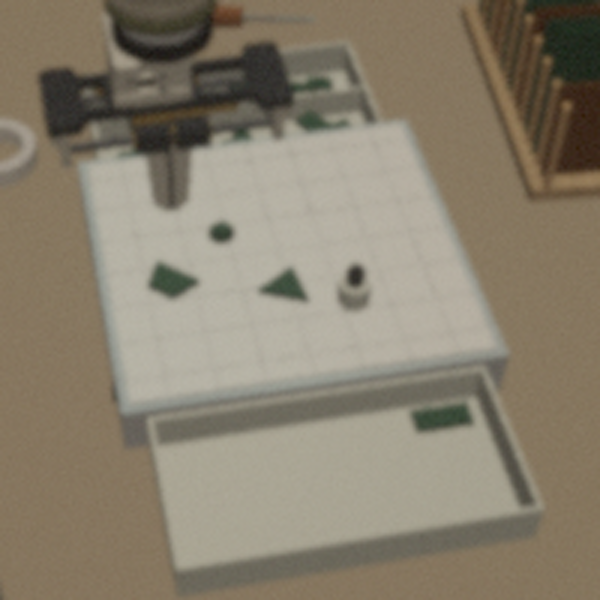

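The strip lies in the tub (crop 442,417), and the rest is unmoved. Next is the trapezoid.

move_arm:
  series:
    - [0.22, -0.05, 0.2, 0, 0, 0]
    - [0.22, -0.05, 0.6, 0, 0, 0]
    - [0.22, -0.05, 0.69, 0, 0, 0]
    - [0.22, -0.05, 0.698, 0, 0, 0]
    - [0.13, -0.05, 0.698, 0, 0, 0]
    - [0.04, -0.05, 0.698, 0, 0, 0]
    - [-0.05, -0.05, 0.698, 0, 0, 0]
    - [-0.14, -0.05, 0.698, 0, 0, 0]
    - [-0.23, -0.05, 0.698, 0, 0, 0]
    - [-0.32, -0.05, 0.698, 0, 0, 0]
    - [-0.41, -0.05, 0.698, 0, 0, 0]
    - [-0.5, -0.05, 0.698, 0, 0, 0]

```text
t: 14.98
tool_pos: [469.6, -12.8, 52.2]
ee_rot: [-0.0, 0.674, 0.739, -0.0]
force: [-0.4, 0.1, 1.1]
opening: 0.5
grasp_force: 0.1
```

```bash
python3 - <<'E'
from h import *
outl('offcut_trap','side'); outl('offcut_trap','top'); sidelook('s5.png')
E
```

```text
offcut_trap side 0.51 [306.9, 242.3, 14.4, 7.7] cen [-81.8 -67. ] rect ((-80.86460876464844, -68.31639099121094), (40.39704132080078, 32.09577178955078), 23.03276824951172) ext [-103.5  -86.5] [-63.6 -48.3]
  poly [[-67.0, -50.0], [-103.0, -63.0], [-87.0, -86.0], [-68.0, -80.0]]
[399. 279.] 24 box [  91.4 -207.3] ext [  78.3 -211.2] [ 105.1 -203.1]
tcp [-97.9 -46.5] [469.6 -12.   52.2] [0.3 0.5 0.1] 15.225
```

View pics/s5.png

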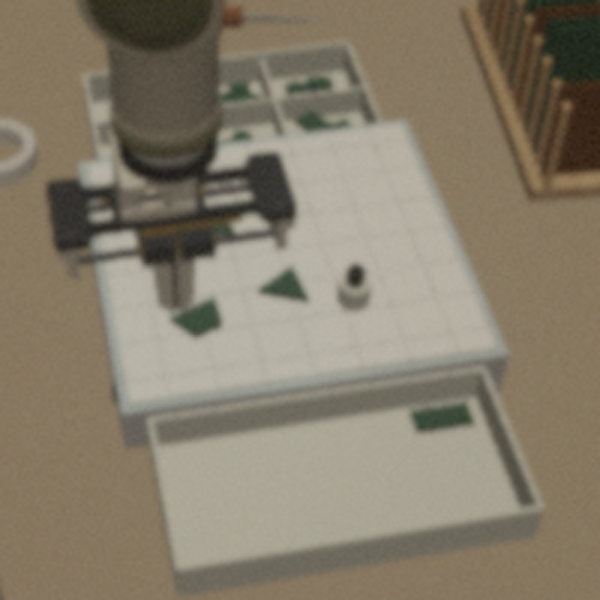

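The trapezoid has turned nearly flush but drifted right (centroid x≈-82). I'll shift the finger behind it and go on.

move_arm:
  series:
    - [0.15, 0, 0, 0, 0, 0]
    - [0.15, 0.1, 0, 0, 0, 0]
    - [0.15, 0.18, 0, 0, 0, 0]
    - [0.08, 0.18, 0, 0, 0, 0]
    - [0, 0.18, 0, 0, 0, 0]
    - [-0.08, 0.18, 0, 0, 0, 0]
    - [-0.16, 0.18, 0, 0, 0, 0]
    - [-0.24, 0.18, 0, 0, 0, 0]
    - [-0.32, 0.18, 0, 0, 0, 0]
    - [-0.4, 0.18, 0, 0, 0, 0]
    - [-0.48, 0.18, 0, 0, 0, 0]

```text
t: 16.6
tool_pos: [492.0, -58.8, 52.2]
ee_rot: [0.0, 0.674, 0.739, 0.0]
force: [-0.4, -0.3, -0.2]
opening: 0.6
grasp_force: 0.1
```

```bash
python3 - <<'E'
from h import *
outl('offcut_trap','side'); outl('offcut_trap','top'); outl('offcut_tri','side'); sidelook()
E
```

```text
offcut_trap side 0.48 [305.8, 254.0, 22.6, 10.0] cen [ -86.8 -116.7] rect ((-88.59131622314453, -118.2010498046875), (37.38541793823242, 46.429443359375), 79.27803802490234) ext [-110.2 -137.3] [-62.9 -99.6]
  poly [[-65.0, -104.0], [-104.0, -100.0], [-110.0, -108.0], [-102.0, -132.0], [-78.0, -136.0]]
offcut_tri side 0.66 [340.6, 235.2, 9.5, 4.5] cen [ -0.  -52.5] rect ((-4.132692337036133, -51.263465881347656), (13.747742652893066, 28.00538444519043), 78.69007110595703) ext [-17.9 -60.6] [  9.6 -45.3]
  poly [[8.0, -61.0], [6.0, -46.0], [-18.0, -49.0]]
[401. 279.] 19 box [  95.3 -206.5] ext [  86.  -211.2] [ 104.6 -202.4]
tcp [-79.6 -94.3] [492.  -58.   52.2] [-0.1 -0.8 -0. ] 16.95
```

move_arm:
  series:
    - [-0.08, 0, 0, 0, 0, 0]
    - [-0.17, -0.01, 0, 0, 0, 0]
    - [-0.26, -0.02, 0, 0, 0, 0]
    - [-0.35, -0.02, 0, 0, 0, 0]
    - [-0.44, -0.02, 0, 0, 0, 0]
    - [-0.53, -0.02, 0, 0, 0, 0]
    - [-0.62, -0.02, 0, 0, 0, 0]
    - [-0.7, -0.02, 0, 0, 0, 0]
    - [-0.78, -0.02, 0, 0, 0, 0]
    - [-0.78, -0.02, 0, 0, 0, 0]
    - [-0.6, 0.1, -0.6, 0, 0, 0]
    - [-0.2, 0.5, -0.7, 0, 0, 0]
    - [0.3, 0.75, -0.7, 0, 0, 0]
    - [0.8, 0.79, -0.7, 0, 0, 0]
    - [0.95, 0.79, -0.7, 0, 0, 0]
    - [0.95, 0.79, -0.7, 0, 0, 0]

```text
t: 18.95
tool_pos: [561.4, 44.5, 122.1]
ee_rot: [-0.0, 0.673, 0.74, -0.0]
force: [-0.2, -0.8, -0.1]
opening: 0.3
grasp_force: 0.0
```

```bash
python3 - <<'E'
from h import *
outl('offcut_tri','side'); outl('offcut_tri','top'); sidelook('s6.png')
E
```

```text
offcut_tri side 0.54 [337.0, 231.3, 14.8, 8.6] cen [ -3.4 -47.5] rect ((-5.363064765930176, -45.3606071472168), (31.05278205871582, 33.059932708740234), 76.9208755493164) ext [-22.9 -63.9] [  9.6 -31.2]
  poly [[-23.0, -48.0], [7.0, -64.0], [7.0, -32.0]]
offcut_tri top 0.5 [304.0, 194.0, 12.6, 12.9] cen [ -1.9 -44.8] rect ((-4.349230766296387, -44.84065246582031), (26.79634666442871, 32.203922271728516), 85.29214477539062) ext [-20.7 -59.5] [ 12.  -31.4]
  poly [[11.0, -60.0], [5.0, -32.0], [-20.0, -42.0]]
[397. 279.] 33 box [  87.2 -206.1] ext [  69.2 -211.6] [ 103.7 -200.1]
tcp [-1.2 -1. ] [561.8  41.7 122.3] [-0.1 -1.2 -0.4] 19.2
```

View pics/s6.png

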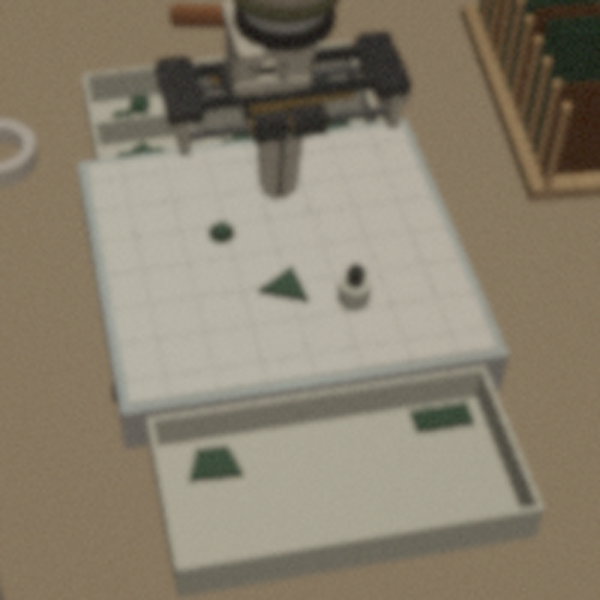

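The trapezoid is in the tub too (crop 216,464). The triangle is last.

move_arm:
  series:
    - [0, 0, 0.4, 0, 0, 0]
    - [0, 0, 0.65, 0, 0, 0]
    - [0, 0, 0.7, 0, 0, 0]
    - [-0.08, 0, 0.7, 0, 0, 0]
    - [-0.16, 0, 0.7, 0, 0, 0]
    - [-0.24, 0, 0.7, 0, 0, 0]
    - [-0.32, 0, 0.7, 0, 0, 0]
    - [-0.4, 0, 0.7, 0, 0, 0]
    - [-0.48, 0, 0.7, 0, 0, 0]
    - [-0.56, 0, 0.7, 0, 0, 0]

```text
t: 20.45
tool_pos: [567.0, -12.6, 52.2]
ee_rot: [-0.0, 0.674, 0.739, -0.0]
force: [-0.2, 0.1, 0.1]
opening: 0.7
grasp_force: 0.1
```

```bash
python3 - <<'E'
from h import *
outl('offcut_tri','side'); outl('offcut_tri','top'); sidelook('s7.png')
E
```

```text
[393. 280.] 14 box [  76.3 -206.8] ext [  69.2 -211. ] [  85.4 -203.1]
tcp [ -0.9 -55. ] [566.9 -12.   52.2] [-0.4  0.5  0.4] 20.7
```

View pics/s7.png

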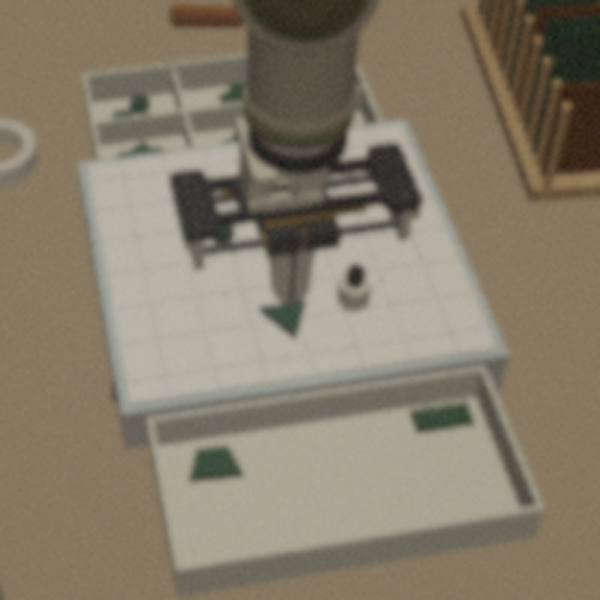

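The triangle is flush and well clear of the bottle. I'll shift 5 mm left and finish the sweep.

move_arm:
  series:
    - [0.07, 0, 0, 0, 0, 0]
    - [0.07, -0.05, 0, 0, 0, 0]
    - [0, -0.05, 0, 0, 0, 0]
    - [-0.08, -0.05, 0, 0, 0, 0]
    - [-0.16, -0.05, 0, 0, 0, 0]
    - [-0.24, -0.05, 0, 0, 0, 0]
    - [-0.32, -0.05, 0, 0, 0, 0]
    - [-0.4, -0.05, 0, 0, 0, 0]
    - [-0.48, -0.05, 0, 0, 0, 0]
    - [-0.56, -0.05, 0, 0, 0, 0]
    - [-0.64, -0.05, 0, 0, 0, 0]
    - [-0.73, -0.05, 0, 0, 0, 0]
    - [-0.82, -0.05, 0, 0, 0, 0]
    - [-0.91, -0.05, 0, 0, 0, 0]
    - [-1, -0.05, 0, 0, 0, 0]

```text
t: 22.58
tool_pos: [571.4, -112.8, 52.2]
ee_rot: [0.0, 0.674, 0.739, 0.0]
force: [0.4, -0.1, 0.7]
opening: 0.6
grasp_force: 0.0
```

move_arm:
  series:
    - [-0.09, 0, 0, 0, 0, 0]
    - [-0.18, 0, 0, 0, 0, 0]
    - [-0.18, 0, 0, 0, 0, 0]
    - [-0.18, 0, -0.5, 0, 0, 0]
    - [-0.1, 0, -0.95, 0, 0, 0]
    - [0.4, 0, -1, 0, 0, 0]
    - [0.9, 0, -1, 0, 0, 0]
    - [1, 0, -1, 0, 0, 0]
    - [1, 0, -1, 0, 0, 0]

```text
t: 23.7
tool_pos: [562.0, -12.0, 152.2]
ee_rot: [-0.0, 0.673, 0.74, -0.0]
force: [-0.2, -0.5, -0.2]
opening: 0.2
grasp_force: 0.0
```

```bash
python3 - <<'E'
from h import *
sidelook('s8.png')
E
```

```text
[402. 278.] 13 box [  99.1 -207. ] ext [  92.8 -211.6] [ 104.6 -202.9]
tcp [ -5.9 -55.8] [562.1 -13.2 152.2] [-0.4  0.9  0.3] 23.75
```

View pics/s8.png

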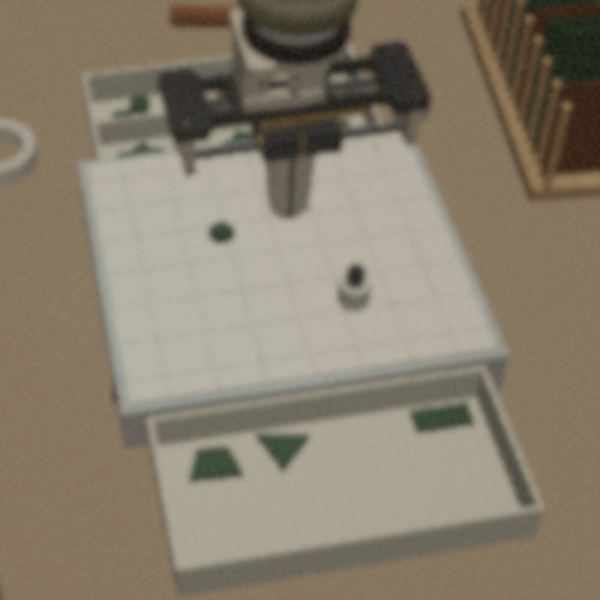

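All three offcuts lie in the tub. The jewel (crop 221,232) and the bottle (353,290) stand where they were, and the arm is clear.

```bash
python3 -c "
from workcell import arm
print(arm.job_done())"
```

```text
the job is handed in; nothing more can be done
None
```

All three offcuts are in the scrap tub, swept there without being picked up; the jewel and bottle are still in place on the light box, and the job was handed in at about 24 s.

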